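# Clamp a tube, ground end in, under the bench screw

### The arm

A 6-joint arm with a two-finger parallel gripper is mounted at the origin on the work surface. World frame = base frame: x ahead of the robot, y to its left, z up, the work surface at z = 0. Lengths are in mm, angles in rad, forces in N, time in s.
With the tool pointing down it reaches from about 300 to 775 mm from the base axis. Payload 14.6 kg.
Tool frame: the origin (TCP) lies midway between the tips of the shut fingers; the grasp point (between the pads) lies grasp_offset behind it (grasp_offset is the distance from the TCP to the grasp point, in mm); z points along the fingers, y is the line along which they close (so a half turn about z gives the same grasp; the last joint's range is limited). The gripper opens to 94 mm and grips with 3 to 60 N. Pads are 16 mm wide; open, the fingers measure 119 mm over their backs; the gripper's body (75 mm by 177 mm) begins 78 mm behind the grasp point.
Start: joints at [-1.366, 0.3, 1.521, -0, 1.321, -0.067], TCP at [147.649, -529.801, 205.446] pointing down, gripper open.
Joint ranges: [-3.03, 3.03], [-0.79, 2.21], [0.23, 2.52], [-1.04, 4.18], [0, 3.07], [-2.55, 2.55]. Speed limits (rad/s): [2.22, 2.22, 2.57, 3.14, 3.14, 3.14].

### API

Orientations are given as [roll, pitch, yaw] about the fixed x, y, z axes, in that order (R = Rz(yaw) Ry(pitch) Rx(roll)).
In Python, from cell import * gives the robot as it stands. The module is installed in compiled form; this text tells all that it offers.
- The arm moves only by the shell command python3 -m jog 'ROWS' [FORCE]. ROWS is JSON, a list of rows, each a list of 3 entries, a list of its own where there are three numbers: the finger opening in mm, from 0 to 94, then the shift along the tool's x, y, z in units of 50 mm (1.0 is 50 mm), then the turn about the tool's z in units of 180 degrees (1.0 is 180 degrees). In form: [[fingers, [dx, dy, dz], twist], ...]. A call has 1 to 20 rows; each row shifts and turns the commanded pose from where the row before left it, along the tool's axes as they then stand; what a row does not reach is not made up. A row lasts 1/10 s, in which the tool goes at most 50 mm and 8.59 degrees, less where a joint would pass 70% of its speed; a pose out of reach is approached as far as the arm can. A call with a number of a shift or a turn outside -1 to 1 is refused whole. A call with a gripper value outside its range is refused whole. The fingers move at their own pace and stop on an object; FORCE is the grip in N (left out, the last holds). Time passes only in rows, so rows that do not move let the fingers close. It gives the time, the measured TCP pose, the force, the opening and the grip force at its end, in the units of the state.
- read_state(): the state, without advancing time (a new reading comes with each control period).
- camera(name): name is "side" or "top"; returns the picture (420x560x3 uint8, red, green, blue); there is no depth.
- calibration(name): a dict with "mtx" (3x3 intrinsics, pixels), "cam_to_world" (4x4, takes a point from camera to world coordinates). Camera axes: x right, y down, z forward; pixel columns grow to the right and rows downward; lengths in mm; the calibration is good to about 2 mm. A picture is of the moment at which its call begins. calibration takes no time and is no camera call.
- sign_off(): hands the job in; it is judged then, once.
Trained networks look in the newest picture that a camera, given by its name, has taken for a name from the list of things; names that differ only in an ending like _2 or _b are one class to them, and where a whole thing is asked for, a point or a joint stands for the part that bears it (a point fixed in the world has none). Each returns a list of dicts, best first, with "conf" (0 to 1); they miss things now and then, are a little off and sometimes report something else, mostly with a low value. They report only what shows in the picture. A call takes as long as a camera call. They do not tell look-alikes from the thing itself.
- regions_of(camera, query): "pixels" (420x560 bool, what is visible of it) and "rect" ([centre column, centre row, width, height] in pixels, round what is visible of it).
The state is a dict: "clock": time; "joints": joint angles; "qd": joint speeds; "effort": joint torques, N m; "eef_pos": TCP position; "eef_rot": TCP orientation; "wrist_force": force on the tool from outside, world axes, zero at the start; "moment": the same for the moment, N m; "finger_gap": finger opening in mm; "finger_force": force on a finger pad.
Only numpy, scipy, OpenCV 4.12 (cv2) and the standard library are available. Lean on these libraries where they do the work, as an engineer would, in place of code of your own. Each camera call takes 0.05 s, during which the arm holds its last target. There are 200 camera calls.

### The job

Take the rusty rectangular tube out of the green stock rack and slide it flat into the mouth of the blue screw clamp, its bright ground end first, between the yellow guides until it butts against the upright at the back. Then screw the red knob down clockwise, regripping as often as needed, until it comes to its stop, and let go, leaving the tube clamped. Leave the other things lying on the bench as they are.

Things in the scene. Friction and masses are not known exactly. Their poses are not given: they have to be found in the camera images.
- bar: the workpiece: rusty brown rectangular steel tube, 180 long, 30 wide, 20 mm high, 0.24 to 0.39 kg. Origin at the centre of its underside; x along its length towards the bright end (last 30 mm bare metal, the rest rusty), z up. At the start it lies in one of the rack's tunnels (the pipe in the other), bright end sticking out about 70 mm. Grip it across its 30 mm width; the end in the clamp must be free of fingers.
- bar_tip (a point): centre of the face of the tube's bright end: 90 mm along x from the tube's origin and 10 mm above its underside.
- rack: fixed green stock rack, 125 mm deep (x), 196 wide (y), 58 high, origin at the centre of its underside, z up. Two straight open-ended tunnels along its x, centred at y = +47.5 and -47.5 mm, each 48 wide and 53 mm high, the bench as floor. Mouths on the -x face, 62.5 mm from the origin.
- clamp: fixed blue C-shaped screw clamp; origin on the bench (z = 0) on the screw's vertical axis, z up; the mouth looks along its -x. Steel base plate 10 mm thick, x = -75 to +82 mm, 100 wide. Two yellow guides, 10 mm high on the plate, x = -67 to -22 mm, leave a 38 mm channel centred on y = 0. Blue arm overhead: x = -26 to +82 mm, 44 wide, from 59 to 85 mm above the bench.
- clamp_stop (a point): point on the clamp's upright that the middle of the tube's end should meet: x = 42, y = 0, z = 20 mm in the clamp's frame; the upright's flat face is at x = 42. With the tube home, 138 mm of it lie on the -x side of the screw axis and its last 63 mm stick out beyond the base plate. The tube passes under the round brass pad (32 mm wide), 40 mm above the bench with the screw up.
- knob (a joint): angle of the red knob in rad: 0 = screw fully up, grows clockwise seen from above, stop at 9.42 (one and a half turns). Starts between 0 and 0.6. Knob and pad go down 10 mm a turn (15 in all). Turns easily (0.06 N m), stays where left. The pad meets the 20 mm tube after about one turn; then a spring above the pad yields while the screw goes on to the stop.
- knob_top (a point): centre of the top of the red knurled knob, on the screw's vertical axis; the knob is a cylinder 54 mm in diameter and 32 mm high below this point. Top 138 mm above the bench with the screw fully up, 123 at the stop, where 6 mm are left between the knob's underside and the arm.
- pad (a joint): how far the clamp's pad is pressed up against its spring, in m: 0 = hanging free, about 0.005 with the tube clamped and the knob at its stop (1.5 N per mm and 3 N preload).
- pipe: round aluminium pipe, 27 mm in diameter, 170 long, lying along its x in the rack's other tunnel and sticking out too; leave alone. Origin at its underside's middle as built.
- wrench: steel wrench lying on the bench; leave alone. Origin under its middle.
- hammer: hammer lying on the bench; leave alone.
- brush: brush lying on the bench; leave alone.
- tin: red tin with a silver top, 72 mm in diameter, 100 mm high, standing beyond the clamp and the rack; leave alone.
- angle: rusty piece of angle iron, 110 long, 45 wide, 45 mm high; leave alone.
- offcut: rusty plate offcut 90 x 70 x 12 mm, flat on the bench near the robot; leave alone.
There are look-alikes about, which are no part of the job. There is more than one size of the rack; the job needs the middle-sized.

How it is judged (in metres and radians):
On the way, in this order (a step that is already met when the one before it is completed fails the run):
1. the tube is out of the rack (horizontal distance between bar and rack above 0.14 m), for 0.1 s.
2. the tube lies in the clamp, bright end home against the upright, the screw still up (x of bar_tip in the frame of clamp above 0.036 m and y of bar_tip in the frame of clamp between -0.008 and 0.008 m and z of bar_tip in the frame of clamp below 0.026 m and angle between the x axis of bar and the x axis of clamp, either way round below 0.1 rad and angle between the z axis of bar and the z axis of clamp, either way round below 0.08 rad and value of joint knob below 5.5 rad), for 0.2 s.
3. the knob is screwed down to its stop (value of joint knob above 8.8 rad), for 0.1 s.
At the end, for the whole second after the job is handed in: the tube lies flat (within 0.08 rad) in the clamp with its bright end within 6 mm of the upright, within 8 mm of the middle and 0.1 rad of straight; the knob is within 0.62 rad of its stop; the pad presses on the tube, its spring pressed in over 3 mm; the tube is at rest (x of bar_tip in the frame of clamp above 0.036 m and y of bar_tip in the frame of clamp between -0.008 and 0.008 m and z of bar_tip in the frame of clamp below 0.026 m and angle between the x axis of bar and the x axis of clamp, either way round below 0.1 rad and angle between the z axis of bar and the z axis of clamp, either way round below 0.08 rad and value of joint knob above 8.8 rad and value of joint pad above 0.003 m and linear speed of bar below 0.02 m/s); the robot touches nothing.
It fails at once if one of the other loose things on the bench was shifted more than 40 mm (distance of any of pipe, wrench, hammer, brush, tin, angle, offcut from where it was at the start of the episode above 0.04 m).
It also fails if it takes over 72 s, if anything falls off the work surface, if the arm or the gripper's body presses on something with over 40 N, if the wrist force passes 120 N, or if a joint passes its speed limit or range.

## Working session

There is one attempt and no reset: what is moved stays moved. The work goes in short steps, Python scripts to look and compute and a shell command to move; the robot and the scene stay as the last step left them, time stands still between calls to the robot, and variables do not carry over. Pictures are saved under pics/ and viewed, at most 10 in all, crops included, and the job is handed in when it is done.

```bash
mkdir -p pics; python3 - <<'E'
from cell import *
import cv2,numpy as np
s=read_state();print({k:np.round(s[k],3).tolist() for k in s})
for c in ("side","top"):
    cv2.imwrite(f"pics/{c}0.png",camera(c)[:,:,::-1]);k=calibration(c);print(np.round(k["mtx"],1).tolist(),np.round(k["cam_to_world"],3).tolist())
    for q in ("bar","rack","clamp","knob","pipe"):
        print(c,q,[(round(d["conf"],2),np.round(d["rect"]).tolist()) for d in regions_of(c,q)])
E
```

```text
{'clock': 0.0, 'joints': [-1.366, 0.3, 1.522, 0.0, 1.321, -0.067], 'qd': [0.0, 0.001, 0.001, -0.0, -0.001, 0.0], 'effort': [-0.0, -53.181, -35.274, 0.071, 0.024, -0.0], 'eef_pos': [147.585, -529.552, 204.892], 'eef_rot': [-3.14, -0.0, 0.272], 'wrist_force': [-0.718, 0.799, 0.422], 'moment': [-0.006, -0.002, -0.026], 'finger_force': 0.0, 'finger_gap': 94.163}
[[401.8, 0.0, 282.1], [0.0, 401.8, 213.1], [0.0, 0.0, 1.0]] [[-0.736, -0.377, 0.562, -45.135], [-0.676, 0.379, -0.632, 673.167], [0.025, -0.845, -0.534, 702.1], [0.0, 0.0, 0.0, 1.0]]
side bar [(0.7, [327.0, 218.0, 26.0, 16.0])]
side rack [(0.96, [479.0, 215.0, 35.0, 43.0]), (0.67, [323.0, 198.0, 70.0, 43.0]), (0.64, [386.0, 187.0, 39.0, 31.0])]
side clamp [(0.91, [186.0, 297.0, 76.0, 84.0])]
side knob [(0.9, [183.0, 267.0, 30.0, 26.0])]
side pipe [(0.72, [347.0, 207.0, 22.0, 16.0])]
[[452.9, 0.0, 284.7], [0.0, 452.9, 207.7], [0.0, 0.0, 1.0]] [[-0.002, -0.996, 0.085, 437.424], [-1.0, 0.002, -0.004, -21.685], [0.004, -0.085, -0.996, 1342.613], [0.0, 0.0, 0.0, 1.0]]
top bar [(0.51, [353.0, 206.0, 14.0, 26.0])]
top rack [(0.97, [457.0, 214.0, 56.0, 35.0]), (0.94, [376.0, 174.0, 73.0, 46.0]), (0.58, [438.0, 306.0, 104.0, 64.0])]
top clamp [(0.84, [169.0, 202.0, 61.0, 47.0])]
top knob [(0.7, [163.0, 198.0, 26.0, 20.0]), (0.18, [355.0, 206.0, 13.0, 28.0])]
top pipe [(0.6, [386.0, 210.0, 12.0, 30.0])]
```

View pics/top0.png

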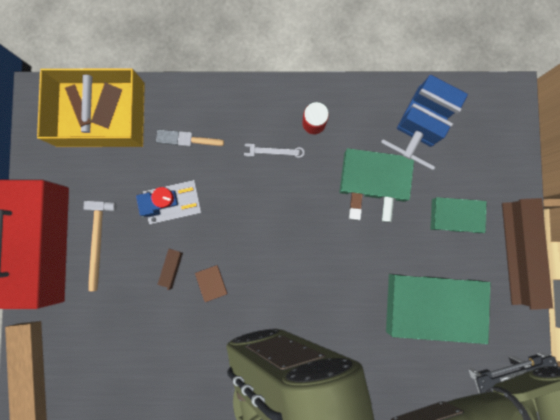

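View pics/side0.png

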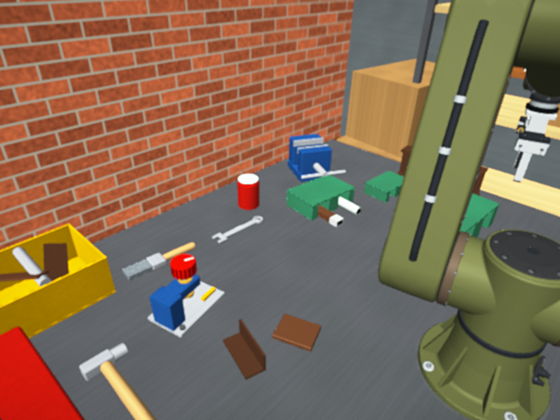

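The top picture shows three green racks at (457,214) small, (376,174) middle and (438,306) large. Only the middle one holds the brown tube with a bright end, at (355,206), and the pipe, at (387,208). It fits by both size and contents. The blue clamp is at (169,202) with its guides on the image-right side, so its mouth faces about world -y.

```bash
cat >h.py <<'E'
from cell import *
import cv2,numpy as np
def w(c,uv,z):
    k=calibration(c);M=np.array(k["cam_to_world"]);uv=np.atleast_2d(np.array(uv,float))
    d=np.c_[uv,np.ones(len(uv))]@np.linalg.inv(k["mtx"]).T@M[:3,:3].T
    return M[:3,3]+d*((z-M[2,3])/d[:,2:])
def p(c,X):
    k=calibration(c);M=np.linalg.inv(np.array(k["cam_to_world"]));q=(np.atleast_2d(X)@M[:3,:3].T+M[:3,3])@np.array(k["mtx"]).T
    return q[:,:2]/q[:,2:]
def rect(m,c,z):
    ys,xs=np.nonzero(m);q=w(c,np.c_[xs,ys],z)[:,:2].astype(np.float32);return cv2.minAreaRect(q)
E
python3 - <<'E'
from h import *
im=camera("top");camera("side")
for q,z in (("rack",58),("bar",20),("clamp",10),("knob",137),("pipe",27)):
    for d in regions_of("top",q): print(q,round(d["conf"],2),np.round(d["rect"]),rect(d["pixels"],"top",z))
for q,z in (("knob",137),("bar",20)):
    for d in regions_of("side",q): print("side",q,round(d["conf"],2),rect(d["pixels"],"side",z), w("side",[d["rect"][:2]],z-12))
a=cv2.resize(im[140:230,330:430],None,fx=5,fy=5,interpolation=cv2.INTER_CUBIC)
b=cv2.resize(im[160:250,125:215],None,fx=5,fy=5,interpolation=cv2.INTER_CUBIC)[:450]
cv2.imwrite("pics/crop.png",cv2.resize(np.hstack([b,a]),(800,379))[:,:,::-1])
E
```

```text
rack 0.91 [377. 174.  73.  51.] ((643.33935546875, -289.2774658203125), (201.7776641845703, 134.91795349121094), 82.10484313964844)
rack 0.8 [439. 308. 107.  68.] ((264.8853759765625, -453.30889892578125), (291.41357421875, 178.8092041015625), 85.61576080322266)
rack 0.57 [458. 213.  54.  34.] ((526.26611328125, -518.6826171875), (156.93116760253906, 97.1219711303711), 84.1286849975586)
bar 0.81 [355. 206.  15.  30.] ((555.7085571289062, -233.8225555419922), (31.738733291625977, 77.10157012939453), 79.63284301757812)
clamp 0.66 [168. 204.  61.  44.] ((567.9200439453125, 319.10919189453125), (101.03392028808594, 175.4136962890625), 13.057433128356934)
knob 0.94 [163. 199.  24.  15.] ((569.8992919921875, 300.6900634765625), (54.13373947143555, 56.1371955871582), 1.0634839534759521)
pipe 0.61 [386. 210.  12.  24.] ((545.5955810546875, -325.4012756347656), (27.40426254272461, 71.57634735107422), 83.53466033935547)
pipe 0.45 [172. 270.  22.  44.] ((376.33819580078125, 306.314208984375), (46.99374008178711, 110.50871276855469), 72.97408294677734)
side knob 0.82 ((556.5892944335938, 313.0661926269531), (55.25962829589844, 87.72708892822266), 55.79798889160156) [[565.44155361 308.48541745 125.        ]]
```

View pics/crop.png

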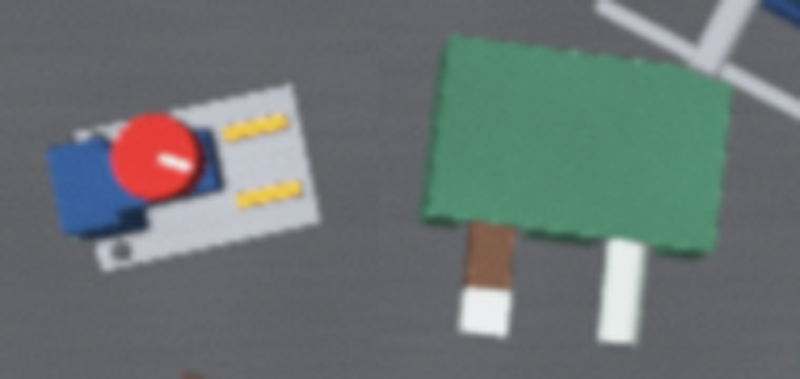

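The crop confirms it. The middle rack holds the rusty tube, with its bright end at crop (484,310), beside the round pipe at (622,290). The clamp plate's mouth edge runs from (292,85) to (320,220). Next, a side crop for a second, finer measurement.

```bash
python3 - <<'E'
from h import *
im=camera("side")
a=cv2.resize(im[245:340,140:230],None,fx=6,fy=6,interpolation=cv2.INTER_CUBIC)
b=cv2.resize(im[180:235,310:350],None,fx=6,fy=6,interpolation=cv2.INTER_CUBIC)
b=cv2.copyMakeBorder(b,0,a.shape[0]-b.shape[0],0,0,cv2.BORDER_CONSTANT)
cv2.imwrite("pics/crop2.png",np.hstack([a,b])[:,:,::-1])
T=lambda P,c0,r0:np.array(P)/4.21+[c0,r0]
c=T([[292,85],[320,220],[102,270],[75,133]],125,160);q=w("top",c,10)[:,:2];print("plate",q.round(1).tolist())
m=(q[0]+q[1])/2;n=(q[2]+q[3])/2;print(m,n,np.linalg.norm(n-m),np.degrees(np.arctan2(*(n-m)[::-1])), np.degrees(np.arctan2(*(q[1]-q[0])[::-1])))
g=w("top",T([[223,133],[288,122],[237,201],[301,188]],125,160),20)[:,:2];print("guides",g.round(1).tolist(),g.mean(0))
t=w("top",T([[458-379,333],[508-379,337],[468-379,227],[515-379,229]],330,140),20)[:,:2];print("bar",t.round(1).tolist(),(t[0]+t[1])/2)
print("rack",w("top",T([[450-379,38],[733-379,88],[715-379,252],[425-379,222]],330,140),58).round(1).tolist())
E
```

```text
plate [[633.8, 241.2], [538.4, 220.3], [503.7, 372.0], [600.0, 393.1]]
[586.06903322 230.75791295] [551.85353401 382.55681137] 155.60721688993306 102.70220548226794 -167.59832338981343
guides [[598.6, 286.9], [606.3, 241.7], [551.0, 276.3], [560.0, 232.0]] [578.95226672 259.21558033]
bar [[516.6, -213.8], [513.7, -248.6], [590.7, -221.9], [589.2, -254.7]] [ 515.15717568 -231.20756857]
rack [[716.4, -205.8, 58.0], [681.4, -398.6, 58.0], [568.9, -383.4, 58.0], [589.8, -187.0, 58.0]]
```

View pics/crop2.png

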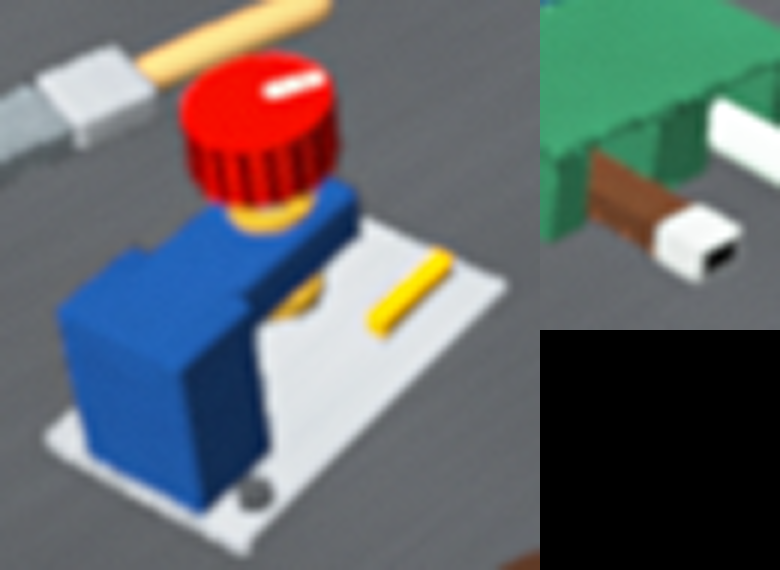

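```bash
python3 - <<'E'
from h import *
def pose(x,y,a,P):
    a=np.radians(a);P=np.array(P,float);return np.c_[x+P[:,0]*np.cos(a)-P[:,1]*np.sin(a),y+P[:,0]*np.sin(a)+P[:,1]*np.cos(a),P[:,2]]
from scipy.optimize import least_squares
T=lambda P,c0,r0:np.array(P)/4.21+[c0,r0]
S=lambda P,c0,r0:np.array(P)/6+[c0,r0]
pl=[[-75,-50,10],[-75,50,10],[82,-50,10],[82,50,10]]
# mouth faces -y world: clamp +y = world -x
Pt=np.array([[-75,-50,10],[-75,50,10],[82,50,10],[-67,-24,20],[-22,-24,20],[-67,24,20],[-22,24,20],[0,0,137]]);
tt=np.r_[T([[292,85],[320,220],[102,270]],125,160),T([[288,122],[223,133],[301,188],[237,201],[157,157]],125,160)]
Ps=np.array([[-75,50,10],[82,50,10],[82,-50,10],[0,0,137]]);ts=S([[507,285],[245,553],[45,437],[259,103]],140,245)
f=lambda v,s=1:np.r_[(p("top",pose(*v,Pt))-tt).ravel(),(p("side",pose(*v,Ps))-ts).ravel()]
r=least_squares(f,[569,302,102.6],loss="soft_l1");print("clamp",r.x,f(r.x).reshape(-1,2).round(1).tolist())
Bt=np.array([[90,-15,20],[90,15,20]]);bt=T([[458-379,333],[508-379,337]],330,140)
Bs=np.array([[90,-15,20],[90,15,20],[90,-15,0],[60,15,20]]);
# side: tip end face; top edge corners (708-540,240),(740-540,230)
bs=S([[167,242],[200,232],[160,282],[165,203]],310,180)
for o in ([0,1],[1,0]):
    g=lambda v:np.r_[(p("top",pose(*v,Bt[o]))-bt).ravel(),(p("side",pose(*v,Bs[[0,1]][o]))-bs[:2]).ravel()]
    r=least_squares(g,[600,-240,175]);print("bar",r.x,r.cost,g(r.x).round(1),pose(*r.x,[[90,0,10]]))
E
```

```text
clamp [569.45556727 303.73375757 102.36727702] [[0.0, -0.2], [0.2, 0.6], [-0.4, 0.2], [-0.6, -0.3], [-0.2, 0.3], [-0.4, -0.1], [-0.3, 0.1], [-0.9, -0.1], [0.8, -0.1], [0.3, -1.4], [0.0, -0.3], [0.1, -0.6]]
bar [ 605.5233896  -240.32233803  174.71037124] 2.2594713972647456 [ 1.1 -0.2 -0.6 -0.3 -0.4  1.6  0.4 -0.2] [[ 515.90666342 -232.02520675   10.        ]]
bar [ 426.28993694 -223.72807887  354.71037341] 2.2594713972641243 [ 1.1 -0.2 -0.6 -0.3 -0.4  1.6  0.4 -0.2] [[ 515.90666344 -232.02520675   10.        ]]
```

```bash
python3 -m jog '[[94,[0.67,-0.25,0],0],[94,[0.67,-0.25,0],0],[94,[0.67,-0.25,0],0],[94,[0.67,-0.25,0],0],[94,[0.67,-0.25,0],0],[94,[0.67,-0.25,0],0],[94,[0.67,-0.25,0],0],[94,[0.67,-0.25,0],0],[94,[0.67,-0.25,0],0],[94,[0.67,-0.25,0],0],[94,[0.67,-0.25,0],0],[94,[0.67,-0.25,0],0],[94,[0.67,-0.25,0],0],[94,[0.67,-0.25,0],0]]'
cat >>h.py <<'E'
def go(x,y,z,yawdeg):
    "shift in tool axes now (units of 50 mm), and twist (units of 180 deg), to TCP x,y,z,yaw"
    from scipy.spatial.transform import Rotation as R
    s=read_state();r=R.from_euler("xyz",s["eef_rot"]);d=r.inv().apply(np.array([x,y,z])-s["eef_pos"])/50
    t=(np.degrees(s["eef_rot"][2])-yawdeg+180)%360-180
    print("shift",d.round(3),"twist",round(t/180,4),"tcp",np.round(s["eef_pos"],1),"rot",np.round(np.degrees(s["eef_rot"]),2),"q",np.round(s["joints"],2),"F",np.round(s["wrist_force"],1),"gap",round(s["finger_gap"],1),round(s["finger_force"],1),"t",s["clock"])
E
python3 - <<'E'
from h import *
print(globals().get("grasp_offset"))
go(551,-236,205,173.7)
E
```

```text
clock: 2.5
eef_pos: [553.5, -234.3, 205.5]
eef_rot: [3.142, -0.0, 0.272]
wrist_force: [-0.5, -0.7, -0.1]
finger_gap: 94.1
finger_force: 0.0
18.8
shift [-0.058  0.02   0.01 ] twist -0.8785 tcp [ 553.5 -234.3  205.5] rot [180.    -0.    15.57] q [-0.46  0.41  1.37 -0.    1.36  0.84] F [-0.5 -0.7 -0.1] gap 94.1 0.0 t 2.5
```

```bash
python3 -m jog '[[60,[0,0,0.1],-0.047],[60,[0,0,0.1],-0.047],[60,[0,0,0.1],-0.047],[60,[0,0,0.1],-0.047],[60,[0,0,0.1],-0.047],[60,[0,0,0.1],-0.047],[60,[0,0,0.1],-0.047],[60,[0,0,0.1],-0.047],[60,[0,0,0.1],-0.047],[60,[0,0,0.1],-0.047],[60,[0,0,0.1],-0.047],[60,[0,0,0.1],-0.047],[60,[0,0,0.1],-0.047],[60,[0,0,0.1],-0.047],[60,[0,0,0.1],-0.047],[60,[0,0,0.1],-0.047],[60,[0,0,0.1],-0.047],[60,[0,0,0.1],-0.047],[60,[0,0,0.1],-0.032],[60,[0,0,0],0]]'
python3 - <<'E'
from h import *
go(551,-236,4,173.7)
E
```

```text
clock: 4.5
eef_pos: [552.2, -235.2, 109.8]
eef_rot: [3.141, -0.001, 3.032]
wrist_force: [0.8, -0.2, -0.6]
finger_gap: 60.1
finger_force: 0.0
shift [ 0.019 -0.02   2.115] twist 0.0 tcp [ 552.2 -235.2  109.8] rot [ 1.7998e+02 -6.0000e-02  1.7370e+02] q [-0.46  0.5   1.47  0.    1.17 -1.92] F [ 0.8 -0.2 -0.6] gap 60.1 0.0 t 4.5
```

```bash
python3 -m jog '[[60,[0,0,0.4],0],[60,[0,0,0.4],0],[60,[0,0,0.4],0],[60,[0,0,0.4],0],[60,[0,0,0.3],0],[60,[0,0,0.2],0],[60,[0,0,0],0],[20,[0,0,0],0],[20,[0,0,0],0],[20,[0,0,0],0],[20,[0,0,0],0],[20,[0,0,0],0],[20,[0,0,0],0],[20,[0,0,0],0]]' 45
python3 - <<'E'
from h import *
go(411,-221,4,173.7)
E
```

```text
clock: 5.9
eef_pos: [552.6, -235.3, 5.9]
eef_rot: [-3.142, 0.0, 3.03]
wrist_force: [-1.2, 1.1, 5.7]
finger_gap: 29.4
finger_force: 45.0
shift [ 2.847 -0.03   0.036] twist -0.0005 tcp [ 552.6 -235.3    5.9] rot [-1.7999e+02  3.0000e-02  1.7361e+02] q [-0.46  0.64  1.53  0.    0.97 -1.92] F [-1.2  1.1  5.7] gap 29.4 45.0 t 5.9
```

```bash
python3 -m jog '[[20,[0,0,-0.06],0],[20,[0.1,0,0],0],[20,[0.3,0,0],0],[20,[0.4,0,0],0],[20,[0.4,0,0],0],[20,[0.4,0,0],0],[20,[0.4,0,0],0],[20,[0.4,0,0],0],[20,[0.3,0,0],0],[20,[0.1,0,0],0],[20,[0,0,0],0]]'
python3 - <<'E'
from h import *
go(411,-221,60,173.7)
# staging: bar aligned with clamp, tip at clamp x=-85 -> grasp 35 behind
c=np.array([569.5,303.4]);a=np.radians(102.4);e=np.array([np.cos(a),np.sin(a)])
for d in (-85-35,-85-150,-110): print(d,c+d*e)
E
```

```text
clock: 7.0
eef_pos: [413.0, -219.8, 8.5]
eef_rot: [3.142, -0.0, 3.03]
wrist_force: [-0.2, 0.7, -2.2]
finger_gap: 29.6
finger_force: 45.0
shift [ 0.037 -0.029 -1.03 ] twist -0.0006 tcp [ 413.  -219.8    8.5] rot [ 1.8000e+02 -1.0000e-02  1.7359e+02] q [-0.57  0.4   1.92 -0.    0.83 -2.03] F [-0.2  0.7 -2.2] gap 29.6 45.0 t 7.0
-120 [595.26823926 186.1993266 ]
-235 [619.96280188  73.88201459]
-110 [593.12088599 195.96604938]
```

```bash
python3 -m jog '[[20,[0,0,-0.4],0],[20,[0,0,-0.4],0],[20,[0,0,-0.4],0],[20,[0,0,-0.2],0],[20,[-0.1,0.3,0],0],[20,[-0.2,0.6,0],0],[20,[-0.2,0.6,0],0],[20,[-0.2,0.6,0],0],[20,[-0.2,0.6,0],0],[20,[-0.2,0.6,0],0],[20,[-0.2,0.6,0],0],[20,[-0.2,0.6,0],0],[20,[-0.2,0.6,0],0],[20,[-0.2,0.6,0],0],[20,[-0.2,0.6,0],0],[20,[-0.2,0.6,0],0],[20,[-0.2,0.6,0],0],[20,[-0.2,0.6,0],0],[20,[-0.1,0.4,0],0],[20,[0,0,0],0]]'
python3 - <<'E'
from h import *
go(595.3,186.2,60,102.4)
E
```

```text
clock: 9.0
eef_pos: [600.0, 189.4, 77.4]
eef_rot: [3.141, -0.001, 3.032]
wrist_force: [0.7, -0.6, -3.0]
finger_gap: 29.5
finger_force: 45.0
shift [ 0.086 -0.074  0.348] twist 0.3964 tcp [600.  189.4  77.4] rot [ 1.7999e+02 -4.0000e-02  1.7375e+02] q [ 0.25  0.6   1.4   0.    1.14 -1.21] F [ 0.7 -0.6 -3. ] gap 29.5 45.0 t 9.0
```

```bash
python3 -m jog '[[20,[0.08,-0.07,0],0.046],[20,[0,0,0],0.047],[20,[0,0,0.2],0.047],[20,[0,0,0.2],0.047],[20,[0,0,0.2],0.047],[20,[0,0,0.2],0.047],[20,[0,0,0.1],0.047],[20,[0,0,0.1],0.047],[20,[0,0,0],0.021],[20,[0,0,0],0]]'
python3 - <<'E'
from h import *
go(595.3,186.2,6,102.4)
E
```

```text
clock: 10.0
eef_pos: [595.2, 183.4, 27.9]
eef_rot: [-3.141, 0.0, 1.785]
wrist_force: [-0.4, 0.3, -2.2]
finger_gap: 29.3
finger_force: 45.0
shift [0.055 0.015 0.437] twist -0.0008 tcp [595.2 183.4  27.9] rot [-179.96    0.    102.25] q [ 0.24  0.65  1.45 -0.    1.04  0.03] F [-0.4  0.3 -2.2] gap 29.3 45.0 t 10.0
```

```bash
python3 -m jog '[[20,[0.05,0,0.2],0],[20,[0,0,0.14],0],[20,[0,0,0.07],0],[20,[0,0,0],0],[60,[0,0,0],0],[60,[0,0,0],0],[60,[0,0,0],0],[60,[-0.3,0,0],0],[60,[-0.5,0,0],0],[60,[-0.5,0,0],0],[60,[-0.5,0,0],0],[60,[-0.4,0,0],0],[60,[-0.1,0,0],0],[60,[0,0,0],0]]'
python3 - <<'E'
from h import *
go(620,73.9,6,102.4)
im=camera("side");t=camera("top")
cv2.imwrite("pics/c3.png",np.hstack([cv2.resize(im[200:340,140:290],(430,401),interpolation=2),cv2.resize(t[150:250,140:230],(361,401),interpolation=2)])[:,:,::-1])
E
```

```text
clock: 11.4
eef_pos: [619.5, 73.2, 8.0]
eef_rot: [3.141, 0.0, 1.785]
wrist_force: [-0.2, -0.4, -0.9]
finger_gap: 59.9
finger_force: 0.0
shift [0.012 0.012 0.041] twist -0.0008 tcp [619.5  73.2   8. ] rot [179.99   0.   102.25] q [ 0.06  0.68  1.46  0.    1.01 -0.15] F [-0.2 -0.4 -0.9] gap 59.9 0.0 t 11.4
```

View pics/c3.png

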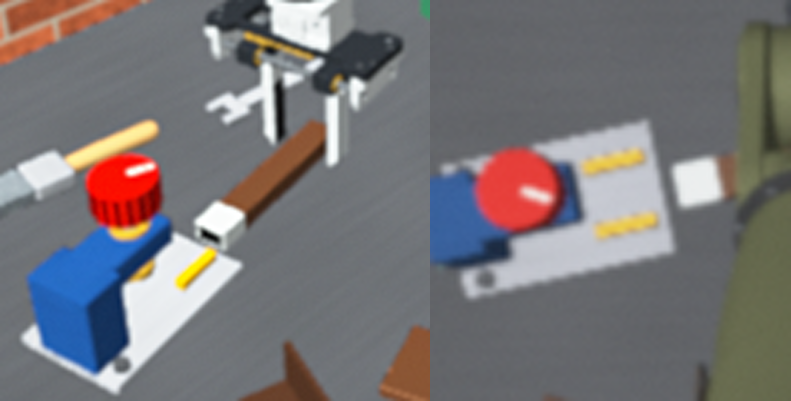

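The tube lies straight in front of the clamp, bright tip at (680,186) in the right panel, with the guides ahead. I'll check the lateral offset numerically, since the channel allows ±4 mm.

```bash
python3 - <<'E'
from h import *
c=np.array([569.5,303.4]);a=np.radians(102.4);e=np.array([np.cos(a),np.sin(a)]);n=np.array([-e[1],e[0]])
f=lambda q:[( (x[:2]-c)@e, (x[:2]-c)@n) for x in q]
camera("top");im=camera("top").astype(int)
T=lambda P:np.array(P)/4.01+[140-430/4.01,150]
print("tip z20",np.round(f(w("top",T([[674,165],[686,207]]),20)),1).tolist())
print("guides",np.round(f(w("top",T([[644,155],[656,219],[584,167],[598,231]]),20)),1).tolist())
S=lambda P:np.array(P)/2.866+[140,200]
print("side tip top corners",np.round(f(w("side",S([[195,222],[228,233]]),20)),1).tolist())
print("side guide top mid ends",np.round(f(w("side",S([[182,281],[212,252]]),20)),1).tolist(), "expect y +24")
# subpixel centroids: white part (bright) and yellow guides in the top image
R,G,B=im[...,0],im[...,1],im[...,2]
m=np.zeros(R.shape,bool);m[185:208,197:214]=1
wh=m&(R>205)&(B>205);ys,xs=np.nonzero(wh);print(len(xs),np.round(f(w("top",np.c_[xs,ys],20)),1).mean(0))
ye=(R-B>70)&(R>150)&(G>120);ye[:,:170]=0;ye[:,215:]=0;ye[:180]=0;ye[215:]=0
k,l,_,ce=cv2.connectedComponentsWithStats(ye.astype(np.uint8));print(_[:,4],np.round(f(w("top",ce[1:],19)),1))
E
```

```text
tip z20 [[-88.2, -11.6], [-90.5, 20.6]]
guides [[-68.2, -23.6], [-67.4, 24.4], [-23.6, -24.5], [-24.3, 23.9]]
side tip top corners [[-86.8, -12.5], [-90.6, 20.8]]
side guide top mid ends [[-24.2, 24.6], [-64.5, 23.9]] expect y +24
96 [-100.815625    2.8375  ]
[235097     51      1     51] [[-43.8 -25.6]
 [  5.   -8.7]
 [-44.3  22.2]]
```

```bash
python3 -m jog '[[60,[0,0,0.04],0],[20,[0,0,0],0],[20,[0,0,0],0],[20,[0,0,0],0],[20,[0,0,0],0],[20,[0,0,0],0],[20,[0,0,0],0],[20,[0,0,-0.14],0],[20,[0,0,-0.15],0],[20,[0,0,0],0],[20,[0,0,0],0]]' 60
cat >m.py <<'E'
from h import *
c=np.array([569.5,303.4]);a=np.radians(102.4);e=np.array([np.cos(a),np.sin(a)]);n=np.array([-e[1],e[0]])
f=lambda q:np.array([( (x[:2]-c)@e, (x[:2]-c)@n) for x in q])
s=read_state();print("tcp in clamp",f([s["eef_pos"]]).round(1),"dyaw",round(np.degrees(s["eef_rot"][2])-102.4,2))
go(*s["eef_pos"],102.4)
im=camera("top").astype(int);sd=camera("side")
R,G,B=im[...,0],im[...,1],im[...,2]
m=np.zeros(R.shape,bool);m[185:208,197:214]=1
wh=m&(R>205)&(B>205);ys,xs=np.nonzero(wh);q=f(w("top",np.c_[xs,ys],34));print(len(xs),q.mean(0).round(1),q[:,0].max().round(1))
E
python3 - <<'E'
from m import *
cv2.imwrite("pics/c4.png",cv2.resize(sd[200:340,140:290],(600,560),interpolation=2)[:,:,::-1])
E
```

```text
clock: 12.7
eef_pos: [619.5, 74.1, 20.7]
eef_rot: [3.141, 0.0, 1.786]
wrist_force: [-0.1, -0.1, -2.7]
finger_gap: 29.3
finger_force: 60.0
tcp in clamp [[-234.7    0.4]] dyaw -0.06
shift [0. 0. 0.] twist -0.0004 tcp [619.5  74.1  20.7] rot [1.7997e+02 1.0000e-02 1.0234e+02] q [ 0.06  0.66  1.45 -0.    1.03 -0.15] F [-0.1 -0.1 -2.7] gap 29.3 60.0 t 12.7
96 [-101.     2.5] -86.7
```

View pics/c4.png

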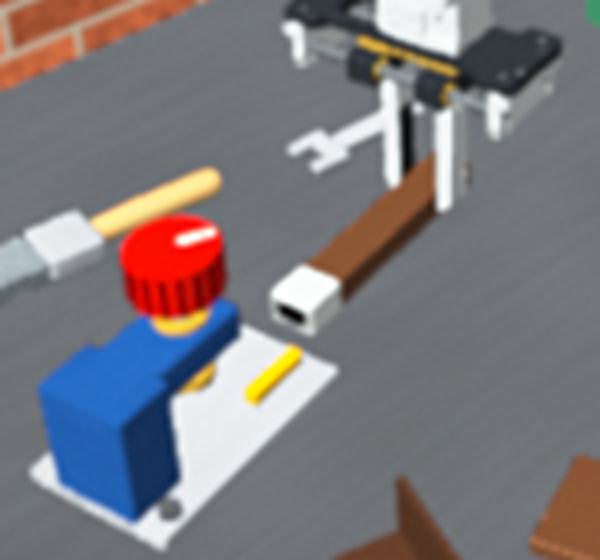

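```bash
python3 -m jog '[[20,[0,0.07,0],0],[20,[0.1,0,0.03],0],[20,[0.2,0,0],0],[20,[0.2,0,0],0],[20,[0.2,0,0],0],[20,[0.2,0,0],0],[20,[0.2,0,0],0],[20,[0,0,0],0]]'
python3 -c "from m import *"
```

```text
clock: 13.6
eef_pos: [610.7, 130.0, 19.0]
eef_rot: [-3.142, -0.0, 1.787]
wrist_force: [0.2, 0.5, -3.5]
finger_gap: 29.1
finger_force: 60.0
tcp in clamp [[-178.2   -3. ]] dyaw 0.02
shift [0. 0. 0.] twist 0.0001 tcp [610.7 130.   19. ] rot [-1.8000e+02 -1.0000e-02  1.0242e+02] q [ 0.15  0.66  1.45  0.    1.03 -0.07] F [ 0.2  0.5 -3.5] gap 29.1 60.0 t 13.6m.py:9: RuntimeWarning: Mean of empty slice.
  wh=m&(R>205)&(B>205);ys,xs=np.nonzero(wh);q=f(w("top",np.c_[xs,ys],34));print(len(xs),q.mean(0).round(1),q[:,0].max().round(1))
  ret = ret.dtype.type(ret / rcount)
Traceback (most recent call last):
  File "m.py", line 9, in <module>
    wh=m&(R>205)&(B>205);ys,xs=np.nonzero(wh);q=f(w("top",np.c_[xs,ys],34));print(len(xs),q.mean(0).round(1),q[:,0].max().round(1))
                                                                                                             ~^^^^^
IndexError: too many indices for array: array is 1-dimensional, but 2 were indexed
```

```bash
python3 -m jog '[[20,[0.15,0,0],0],[20,[0.2,0,0],0],[20,[0.2,0,0],0],[20,[0.2,0,0],0],[20,[0.2,0,0],0],[20,[0.15,0,0],0],[20,[0.1,0,0],0],[20,[0,0,0],0]]'
python3 - <<'E'
from h import *
s=read_state();print(np.round(s["eef_pos"],1),np.round(s["wrist_force"],1))
im=camera("top");sd=camera("side")
cv2.imwrite("pics/c5.png",np.hstack([cv2.resize(sd[240:340,140:240],(400,400),interpolation=2),cv2.resize(im[150:250,130:230],(400,400),interpolation=2)])[:,:,::-1])
E
```

```text
clock: 14.5
eef_pos: [598.1, 187.9, 18.9]
eef_rot: [-3.142, -0.0, 1.787]
wrist_force: [0.2, -0.1, -2.3]
finger_gap: 29.5
finger_force: 60.0
[598.1 187.9  18.9] [ 0.2 -0.1 -2.3]
```

View pics/c5.png

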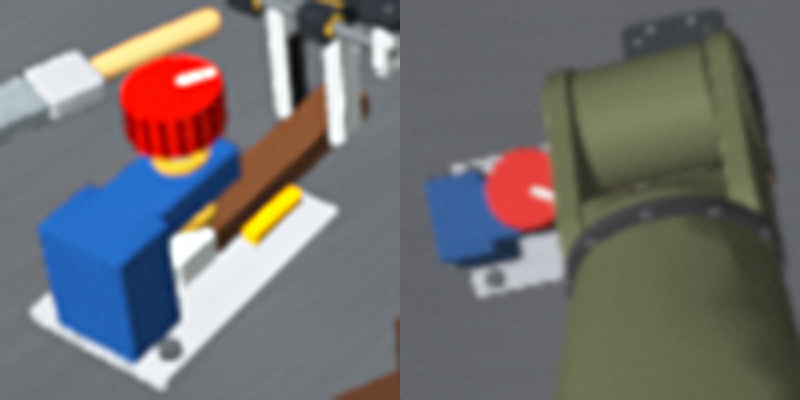

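The tube is between the guides and under the pad, about 12 mm from home. I'll lower it onto the plate and push gently.

```bash
python3 -m jog '[[20,[0.06,0,0.03],0],[20,[0.06,0,0.02],0],[20,[0.04,0,0],0],[20,[0.04,0,0],0],[20,[0,0,0],0]]'; python3 -m jog '[[20,[0.03,0,0],0],[20,[0.03,0,0],0],[20,[0,0,0],0]]'
```

```text
clock: 15.1
eef_pos: [596.1, 197.2, 16.5]
eef_rot: [3.142, -0.0, 1.786]
wrist_force: [0.3, -0.4, -1.7]
finger_gap: 29.1
finger_force: 60.0
clock: 15.4
eef_pos: [595.4, 200.1, 16.5]
eef_rot: [3.142, -0.0, 1.786]
wrist_force: [0.1, 0.6, -1.6]
finger_gap: 29.4
finger_force: 60.0
```

```bash
python3 -m jog '[[20,[0.03,0,0],0],[20,[0.03,0,0],0],[20,[0,0,0],0]]'; python3 -m jog '[[20,[0.03,0,0],0],[20,[0,0,0],0]]'
```

```text
clock: 15.7
eef_pos: [595.2, 201.5, 16.5]
eef_rot: [3.142, 0.002, 1.786]
wrist_force: [2.3, -9.2, -0.8]
finger_gap: 29.9
finger_force: 60.0
clock: 15.9
eef_pos: [595.3, 201.6, 16.4]
eef_rot: [-3.141, 0.004, 1.785]
wrist_force: [4.3, -18.8, -1.6]
finger_gap: 29.3
finger_force: 60.0
```

```bash
python3 -m jog '[[20,[0,0,0.02],0],[20,[0,0,0],0],[60,[0,0,0],0],[60,[0,0,0],0],[60,[0,0,0],0],[60,[0,0,-0.2],0],[60,[0,0,-0.5],0],[94,[0,0,-0.6],0],[94,[0,0,-0.6],0],[94,[0,0,-0.6],0],[94,[0,0,-0.4],0],[94,[0,0,0],0]]'
python3 - <<'E'
from h import *
go(569.5,303.4,165,102.4)
im=camera("top");sd=camera("side")
d=regions_of("top","knob")
print([(x["conf"],rect(x["pixels"],"top",137)) for x in d])
cv2.imwrite("pics/c6.png",np.hstack([cv2.resize(sd[240:340,140:240],(400,400),interpolation=2),cv2.resize(im[150:250,130:230],(400,400),interpolation=2)])[:,:,::-1])
E
```

```text
clock: 17.1
eef_pos: [595.6, 204.9, 164.3]
eef_rot: [3.136, -0.0, 1.786]
wrist_force: [-0.1, -0.8, 0.2]
finger_gap: 93.2
finger_force: 0.0
shift [ 2.037 -0.088 -0.013] twist -0.0003 tcp [595.6 204.9 164.3] rot [ 1.7967e+02 -2.0000e-02  1.0235e+02] q [0.27 0.51 1.33 0.   1.3  0.06] F [-0.1 -0.8  0.2] gap 93.2 0.0 t 17.1
[(0.23, ((553.3546142578125, 325.2507019042969), (61.72503662109375, 88.49717712402344), 8.406387329101562))]
```

View pics/c6.png

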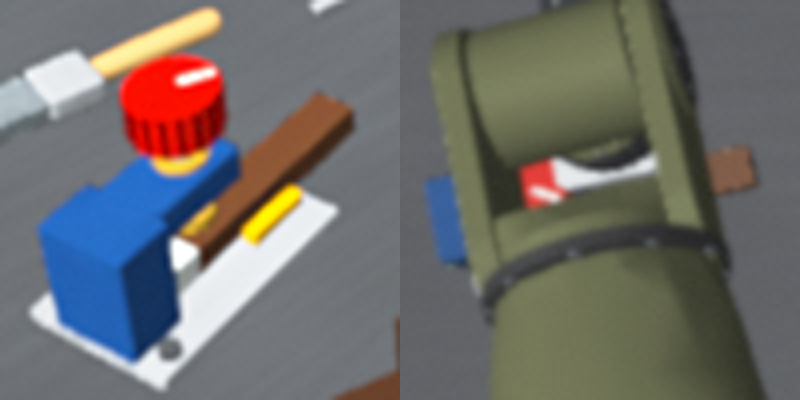

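The tube is home and flat, with its bright end against the upright at (185,262). Now I'll go over the knob and wind the wrist back.

```bash
python3 -m jog '[[94,[0.3,-0.01,0],0],[94,[0.5,-0.02,0],0],[94,[0.5,-0.02,0],0],[94,[0.5,-0.02,0],0],[94,[0.24,-0.02,0],0],[94,[0,0,0],-0.047],[94,[0,0,0],-0.047],[94,[0,0,0],-0.047],[94,[0,0,0],-0.047],[94,[0,0,0],-0.047],[94,[0,0,0],-0.047],[94,[0,0,0],-0.047],[94,[0,0,0],-0.047],[94,[0,0,0],-0.047],[94,[0,0,0],-0.047]]' 20
python3 -m jog '[[94,[0,0,0],-0.047],[94,[0,0,0],-0.047],[94,[0,0,0],-0.047],[94,[0,0,0],-0.047],[94,[0,0,0],-0.047],[94,[0,0,0],-0.047],[94,[0,0,0],-0.047],[94,[0,0,0],-0.047],[94,[0,0,0],0]]' 20
python3 -c "
from h import *
go(569.5,303.4,111,258.4)"
```

```text
clock: 18.75
eef_pos: [568.1, 303.1, 159.7]
eef_rot: [-3.141, -0.001, -3.015]
wrist_force: [0.6, -0.1, -0.5]
finger_gap: 94.1
finger_force: 0.0
clock: 19.65
eef_pos: [568.1, 303.0, 159.8]
eef_rot: [3.141, -0.001, -1.837]
wrist_force: [-0.6, -0.8, 0.6]
finger_gap: 94.1
finger_force: 0.0
shift [-0.015 -0.026  0.976] twist -0.0203 tcp [568.1 303.  159.8] rot [ 1.7995e+02 -4.0000e-02 -1.0525e+02] q [ 0.43  0.55  1.28  0.    1.32 -2.44] F [-0.6 -0.8  0.6] gap 94.1 0.0 t 19.65
```

```bash
python3 -m jog '[[94,[-0.01,-0.02,0.3],0],[94,[0,0,0.37],0],[94,[0,0,0.2],0],[94,[0,0,0.1],0],[94,[0,0,0],0],[45,[0,0,0],0],[45,[0,0,0],0],[45,[0,0,0],0],[45,[0,0,0],0],[45,[0,0,0],0],[45,[0,0,0],0]]' 20
```

```text
clock: 20.75
eef_pos: [571.8, 302.5, 112.4]
eef_rot: [-3.136, 0.002, -1.84]
wrist_force: [16.9, -1.3, -3.6]
finger_gap: 53.5
finger_force: 20.0
```

```bash
python3 -m jog '[[45,[0,-0.05,0],0],[45,[0,0,0],0],[45,[0,0,0],0]]' 20
python3 -m jog '[[45,[0,0,0.005],0.047],[45,[0,0,0.005],0.047],[45,[0,0,0.005],0.047],[45,[0,0,0.005],0.047],[45,[0,0,0.005],0.047],[45,[0,0,0.005],0.047],[45,[0,0,0.005],0.047],[45,[0,0,0.005],0.047],[45,[0,0,0.005],0.047],[45,[0,0,0.005],0.047]]' 20
```

```text
clock: 21.05
eef_pos: [572.2, 302.5, 112.4]
eef_rot: [-3.141, 0.0, -1.839]
wrist_force: [2.8, -1.1, 3.7]
finger_gap: 54.0
finger_force: 20.0
clock: 22.05
eef_pos: [570.7, 305.3, 110.0]
eef_rot: [3.137, -0.001, 2.963]
wrist_force: [-7.1, 15.9, 3.7]
finger_gap: 53.5
finger_force: 20.0
```

```bash
python3 -m jog '[[45,[0.015,0.045,0],0],[45,[0,0,0],0]]' 20
python3 -m jog '[[45,[0,0,0.005],0.047],[45,[0,0,0.005],0.047],[45,[0,0,0.005],0.047],[45,[0,0,0.005],0.047],[45,[0,0,0.005],0.047],[45,[0,0,0.005],0.047],[45,[0,0,0.005],0.047],[45,[0,0,0.005],0.047],[45,[0,0,0.005],0.047],[45,[0,0,0.005],0.047]]' 20;python3 -c "
from h import *
go(571.5,305.3,108,0)"
```

```text
clock: 22.25
eef_pos: [570.6, 305.7, 110.0]
eef_rot: [3.141, -0.001, 2.968]
wrist_force: [-7.5, 1.0, 6.9]
finger_gap: 53.4
finger_force: 20.0
clock: 23.25
eef_pos: [573.1, 307.3, 107.8]
eef_rot: [3.136, -0.005, 1.486]
wrist_force: [14.1, 14.9, -2.6]
finger_gap: 53.5
finger_force: 20.0
shift [-0.042 -0.029 -0.003] twist 0.4729 tcp [573.1 307.3 107.8] rot [179.67  -0.3   85.12] q [0.44 0.6  1.32 0.   1.21 0.52] F [14.1 14.9 -2.6] gap 53.5 20.0 t 23.25
```

```bash
python3 -m jog '[[45,[0.03,0.04,0],0],[45,[0,0,0],0]]' 20
python3 -m jog '[[45,[0,0,0.005],0.047],[45,[0,0,0.005],0.047],[45,[0,0,0.005],0.047],[45,[0,0,0.005],0.047],[45,[0,0,0.005],0.047],[45,[0,0,0.005],0.047],[45,[0,0,0.005],0.047],[45,[0,0,0.005],0.047],[45,[0,0,0.005],0.047],[45,[0,0,0.005],0.047],[45,[0,0,0.005],0.047],[45,[0,0,0.005],0.047],[45,[0,0,0.005],0.047]]' 20;python3 -c "
from h import *
go(572,305.3,108,258.4)"
```

```text
clock: 23.45
eef_pos: [573.5, 307.5, 107.7]
eef_rot: [3.141, -0.002, 1.491]
wrist_force: [-2.3, 6.1, 6.1]
finger_gap: 53.7
finger_force: 20.0
clock: 24.75
eef_pos: [575.2, 304.3, 104.6]
eef_rot: [3.141, -0.004, -0.435]
wrist_force: [7.7, -14.5, 7.9]
finger_gap: 53.6
finger_force: 20.0
shift [-0.067  0.008 -0.068] twist 0.4258 tcp [575.2 304.3 104.6] rot [179.94  -0.25 -24.95] q [ 0.43  0.61  1.31 -0.    1.22  2.44] F [  7.7 -14.5   7.9] gap 53.6 20.0 t 24.75
```

```bash
python3 -m jog '[[94,[0,0,0],0],[94,[0,0,0],0],[94,[0,0,0],0],[94,[0,0,0],0],[94,[0,0,0],-0.047],[94,[0,0,0],-0.047],[94,[0,0,0],-0.047],[94,[0,0,0],-0.047],[94,[0,0,0],-0.047],[94,[0,0,0],-0.047],[94,[0,0,0],-0.047],[94,[0,0,0],-0.047],[94,[0,0,0],-0.047],[94,[0,0,0],-0.047],[94,[0,0,0],-0.047],[94,[0,0,0],-0.047],[94,[0,0,0],-0.047],[94,[0,0,0],-0.047],[94,[0,0,0],-0.047],[94,[0,0,0],-0.047]]' 20
python3 -m jog '[[94,[0,0,0],-0.047],[94,[0,0,0],-0.047],[94,[0,0,0],-0.047],[94,[0,0,0],-0.047],[94,[0,0,0],-0.047],[94,[0,0,0],-0.047],[94,[0,0,0],-0.047],[94,[0,0,0],-0.047],[94,[0,0,0],-0.047],[94,[0,0,0],-0.047],[94,[0,0,0],-0.047],[94,[0,0,0],-0.047],[94,[0,0,0],-0.047],[94,[0,0,0],-0.047],[94,[0,0,0],-0.047],[94,[0,0,0],-0.047],[94,[0,0,0],-0.047],[94,[0,0,0],0]]' 20;python3 -c "
from h import *
go(573,305.8,104.5,258.4)"
```

```text
clock: 26.75
eef_pos: [573.4, 306.4, 103.6]
eef_rot: [-3.141, -0.0, 1.941]
wrist_force: [0.4, 0.5, 0.7]
finger_gap: 94.2
finger_force: 0.0
clock: 28.55
eef_pos: [573.5, 306.4, 103.6]
eef_rot: [3.141, -0.0, -1.836]
wrist_force: [-0.4, -0.7, 0.7]
finger_gap: 93.9
finger_force: 0.0
shift [ 0.013  0.006 -0.018] twist -0.02 tcp [573.5 306.4 103.6] rot [ 179.99   -0.   -105.19] q [ 0.43  0.61  1.31  0.    1.22 -2.44] F [-0.4 -0.7  0.7] gap 93.9 0.0 t 28.55
```

```bash
python3 -m jog '[[45,[0,0,0],0],[45,[0,0,0],0],[45,[0,0,0],0],[45,[0,0,0],0],[45,[0,0,0],0],[45,[0,0,0],0]]' 20
python3 -m jog '[[45,[0,0,0.005],0.047],[45,[0,0,0.005],0.047],[45,[0,0,0.005],0.047],[45,[0,0,0.005],0.047],[45,[0,0,0.005],0.047],[45,[0,0,0.005],0.047],[45,[0,0,0.005],0.047],[45,[0,0,0.005],0.047],[45,[0,0,0.005],0.047],[45,[0,0,0.005],0.047],[45,[0,0,0.005],0.047],[45,[0,0,0.005],0.047],[45,[0,0,0.005],0.047],[45,[0,0,0.005],0.047]]' 20;python3 -c "
from h import *
go(573,305.8,104.5,258.4);print(read_state()['moment'])"
```

```text
clock: 29.15
eef_pos: [573.4, 306.3, 103.7]
eef_rot: [3.141, -0.0, -1.84]
wrist_force: [-0.9, 0.8, 0.4]
finger_gap: 53.6
finger_force: 20.0
clock: 30.55
eef_pos: [574.0, 304.6, 100.4]
eef_rot: [-3.14, 0.002, 2.37]
wrist_force: [-1.7, -10.5, 4.3]
finger_gap: 53.6
finger_force: 20.0
shift [ 0.031  0.004 -0.082] twist -0.6812 tcp [574.  304.6 100.4] rot [-1.7989e+02  1.0000e-01  1.3578e+02] q [ 0.43  0.62  1.32 -0.    1.21 -0.37] F [ -1.7 -10.5   4.3] gap 53.6 20.0 t 30.55
[-2.15681644  0.0662636   0.10141089]
```

```bash
python3 -m jog '[[45,[0,0.02,0.005],0.047],[45,[0,0,0.005],0.047],[45,[0,0,0.005],0.047],[45,[0,0,0.005],0.047],[45,[0,0,0.005],0.047],[45,[0,0,0.005],0.047],[45,[0,0,0.005],0.047],[45,[0,0,0.005],0.047],[45,[0,0,0.005],0.047],[45,[0,0,0.005],0.047],[45,[0,0,0.005],0.047],[45,[0,0,0.005],0.047]]' 20;python3 -c "
from h import *
go(573,305.8,104.5,258.4);print(read_state()['moment'])"
python3 -m jog '[[45,[0,0,0.005],0.04],[45,[0,0,0.005],0.04],[45,[0,0,0],0.03]]' 20;python3 -c "
from h import *
go(573,305.8,104.5,258.4);print(read_state()['moment'])"
```

```text
clock: 31.75
eef_pos: [572.6, 304.9, 97.5]
eef_rot: [3.141, 0.007, 0.598]
wrist_force: [-18.6, -15.6, 13.6]
finger_gap: 53.5
finger_force: 20.0
shift [ 0.015 -0.01  -0.141] twist 0.7548 tcp [572.6 304.9  97.5] rot [179.96   0.38  34.27] q [ 0.43  0.62  1.32 -0.    1.21  1.41] F [-18.6 -15.6  13.6] gap 53.5 20.0 t 31.75
[-2.97999767  3.36018949  0.02712078]
clock: 32.05
eef_pos: [575.6, 305.9, 97.4]
eef_rot: [3.14, -0.003, 0.254]
wrist_force: [1.8, -8.9, 2.6]
finger_gap: 53.6
finger_force: 20.0
shift [-0.05  -0.01  -0.142] twist 0.6454 tcp [575.6 305.9  97.4] rot [ 1.7989e+02 -1.6000e-01  1.4570e+01] q [ 0.43  0.62  1.32 -0.    1.2   1.75] F [ 1.8 -8.9  2.6] gap 53.6 20.0 t 32.05
[-1.70439591 -0.23299137  0.66705948]
```

```bash
python3 -m jog '[[45,[0,0,0],0.03],[45,[0,0,0],0.03],[45,[0,0,0],0]]' 25;python3 -c "
from h import *
go(573,305.8,104.5,258.4);print(read_state()['moment'])"
python3 -m jog '[[94,[0,0,0],0],[94,[0,0,0],0],[94,[0,0,0],0],[94,[0,0,0],0],[94,[0,0,-0.3],0],[94,[0,0,-0.6],0],[94,[0,0,-0.6],0],[94,[-0.5,0,-0.6],0],[94,[-0.9,0.3,-0.3],0],[94,[-0.9,0.3,0],0],[94,[-0.9,0.3,0],0],[94,[-0.9,0.3,0],0],[94,[-0.4,0,0],0],[94,[0,0,0],0]]' 20
python3 - <<'E'
from h import *
im=camera("top");sd=camera("side")
cv2.imwrite("pics/c7.png",np.hstack([cv2.resize(sd[240:340,140:240],(400,400),interpolation=2),cv2.resize(im[150:250,130:230],(400,400),interpolation=2)])[:,:,::-1])
E
```

```text
clock: 32.35
eef_pos: [575.5, 305.5, 97.4]
eef_rot: [3.14, -0.002, 0.067]
wrist_force: [4.0, -8.7, 3.5]
finger_gap: 53.7
finger_force: 25.0
shift [-0.049 -0.01  -0.142] twist 0.5857 tcp [575.5 305.5  97.4] rot [ 1.7989e+02 -1.3000e-01  3.8200e+00] q [ 0.43  0.62  1.32 -0.    1.2   1.94] F [ 4.  -8.7  3.5] gap 53.7 25.0 t 32.35
[-1.81048911 -0.79790426  0.01552438]
clock: 33.75
eef_pos: [352.6, 231.1, 218.4]
eef_rot: [-3.14, -0.002, 0.072]
wrist_force: [0.5, -0.2, 0.0]
finger_gap: 94.1
finger_force: 0.0
```

View pics/c7.png

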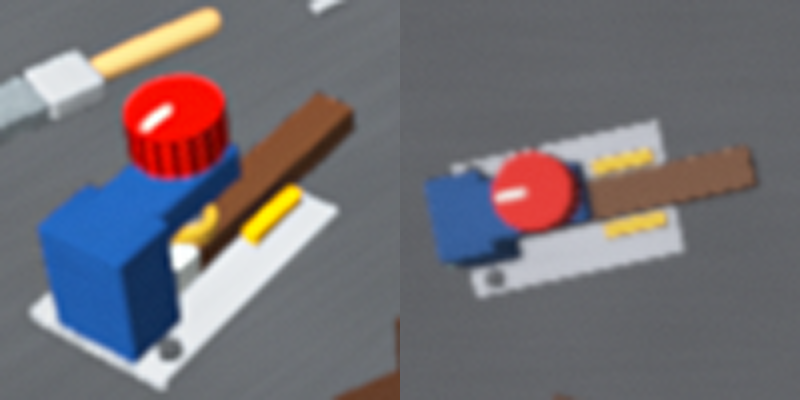

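The knob mark now points along the clamp's +x at (510,195), against -x plus about 0.47 rad at the start, so the screw is at its 9.42 stop. The wrist moment rose to 0.67 N m there. The tube is clamped straight between the guides and the arm is clear.

```bash
python3 -c "
from cell import *
print(sign_off())"
```

```text
the job is handed in; nothing more can be done
None
```

The tube is clamped in the blue clamp with its bright end against the upright, the knob is at its stop and the arm is clear; I handed the job in after about 34 s, but no verdict came back.

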